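# Show the hidden rock marker to the camera with a mirror panel

### The arm

A 6-joint arm with a two-finger parallel gripper is mounted at the origin on the work surface. World frame = base frame: x ahead of the robot, y to its left, z up, the work surface at z = 0. Lengths are in m, angles in degrees, forces in N, time in s.
With the tool pointing down it reaches from about 0.25 to 0.725 m from the base axis. Payload 9.7 kg.
Tool frame: the origin (TCP) lies between the finger pads; the fingertips stand 25 mm ahead of it and the grasp point (between the pads) lies 6 mm ahead of it; z points along the fingers, y is the line along which they close (so a half turn about z gives the same grasp; the last joint's range is limited). The gripper opens to 85 mm and grips with 20 to 120 N. Pads are 22 mm wide; open, the fingers measure 114 mm over their backs; the gripper's body (76 mm by 85 mm) begins 54 mm behind the grasp point. The pads swing forward as they close: fully open they stand 13 mm farther back than shut.
Start: joints at [-76.261, 4.979, 10.078, 95.1, 0, 90], TCP at [0.131, -0.534, 0.256] pointing down, gripper open.
Joint ranges: [-179.16, 179.16], [-48.56, 103.87], [-65.8, 70.77], [-126.05, 130.52], [-82.76, 87.17], [-180, 180]. Speed limits (degrees/s): [127.2, 127.2, 147.25, 180, 180, 180].

### API

Orientations are given as [roll, pitch, yaw] about the fixed x, y, z axes, in that order (R = Rz(yaw) Ry(pitch) Rx(roll)).
In Python, from workcell import bot, viewer, workorder gives the robot as it stands (bot), with the cameras (viewer) and the job (workorder).
- The arm moves only by the shell command python3 drive.py FILE [FORCE], which reads ROWS from the file FILE. ROWS is a JSON list that holds a single list of rows (three levels of brackets), with 1 to 5 rows, each of 5 numbers: dx, dy, dz in m, then a turn about the tool's z in degrees, then the finger opening in m; each row is the pose to reach, as a shift and turn from the pose commanded when the command began, along the tool's axes at that moment; what a row does not reach only later rows make up. A row lasts 1/12 s, in which the tool goes at most 0.0417 m and 7.16 degrees, less where a joint would pass 70% of its speed; a pose out of reach is approached as far as the arm can. The fingers move at their own pace and stop on an object; FORCE is the grip in N (left out, the last holds). Time passes only in rows, so rows that do not move let the fingers close. It prints the time, the measured TCP pose, the force, the opening and the grip force at its end. Input that does not fit is refused with a message, and nothing moves.
- bot.get_obs(): the state, without advancing time (a new reading comes with each control period).
- viewer.camera(name): name is "scene" or "top"; returns the picture (384x512x3 uint8, blue, green, red); there is no depth.
- viewer.camera_info(name): a dict with "mtx" (3x3 intrinsics, pixels), "k1" (the pictures are not rectified: a ray, as slopes to the right and down, at radius r is drawn at 1 + k1 r^2 times it, then the intrinsics apply), "extrinsics" (4x4, takes a point from camera to world coordinates). Camera axes: x right, y down, z forward; pixel columns grow to the right and rows downward; lengths in m; the calibration is good to about 2 mm. A picture is of the moment at which its call begins. camera_info takes no time and is no camera call.
- workorder.job_done(): hands the job in; it is judged then, once.
The state is a dict: "time": time; "q": joint angles; "qd": joint speeds; "joint_efforts": joint torques, N m; "ee_pos": TCP position; "tcp_rot": TCP orientation; "wrist_force": force on the tool from outside, world axes, zero at the start; "torque": the same for the moment, N m; "opening": finger opening in m; "grasp_force": force on a finger pad.
Only numpy, scipy, OpenCV 4.12 (cv2) and the standard library are available. Lean on these libraries where they do the work, as an engineer would, in place of code of your own. Each camera call takes 0.05 s, during which the arm holds its last target. There are 200 camera calls.

### The job

Slide the mirror panel (blue grip bar) straight up out of the slotted rack by its top edge, leaving the two paint sample panels in their slots. Hold it upright above the yellow pivot cap of the sighting stand, at the height of the camera lens, with the silver face turned so that the lens sees the magenta marker on the rock in the middle of the mirror. Finish while still holding the mirror there, still, in the gripper alone; do not bump or shift the stand, its camera or anything else.

Things in the scene. Friction and masses are not known exactly. Their poses are not given: they have to be found in the camera images.
- mirror: Mirror panel: plate 80 mm wide (x), 6 thick (y), 104 tall; on it a blue grip bar 70 long (x), 10 thick (y), 100 to 130 mm above the origin. Silver on the -y side only, +y side black. About 0.11 kg. Origin: centre of the underside, z up. It starts in any one of the rack's slots, its axes parallel to the rack's (silver towards the rack's -y)
- mirror_face (a point): Centre of the silver face: 50 mm above the mirror's underside, on the -y side (3 mm from mid-thickness). Axes as mirror, so the face looks along -y
- rack: Wooden rack fixed to the table, 106 (x) by 184 (y) mm, 55 tall. Three open-topped slots along x at y = -60, 0, +60 mm, each 84 long, 8 wide, 45 deep, floor 10 mm above the table; panel tops are 140 mm above the table. Raise a panel 50 mm or more before moving it sideways. Origin: centre of the underside, z up
- sample_red: Red-brown paint sample panel with a dark wooden grip bar, same shape and size as the mirror, loose in another slot. Origin: centre of the underside. Leave it there
- sample_green: Olive-green paint sample panel with a dark wooden grip bar, same shape and size as the mirror, loose in the third slot. Origin: centre of the underside. Leave it there
- stand: Sighting stand fixed to the table. Origin: on its vertical pivot axis at table height; x points to the marker. Steel foot 110 mm across, yellow pivot cap 44 mm across with its top at 28 mm; a rust and olive rock, 230 mm tall, 170 to 380 mm from the axis round +x; a camera on a flat arm that turns about the axis (stiff, but shifts if pushed)
- pivot (a point): Point on the pivot axis straight above the yellow cap, 130 mm above the table (lens height): the mirror face centre belongs here
- marker (a point): Centre of the magenta ball marker, 28 mm across, set in the rock: 240 mm from the pivot axis, 130 mm above the table. A lobe of the rock hides it from the camera's direct view
- lens (a point): Centre of the lens front of the black camera (160 mm tall, 240 to 298 mm from the axis). It looks at the pivot axis from 240 mm, 130 mm above the table, 49 to 89 degrees anticlockwise from above from the stand's x. Lens and marker are equally far from the axis, so the mirror must face the bearing halfway between them
- aim (a point): An unseen reference point, 180 mm from the pivot axis and 130 mm above the table, on the bearing halfway between marker and lens. Seen in the mirror from the lens, the marker is centred when the line square to the face through its centre passes through this point
- paint_cup: Terracotta-coloured open cup, 80 mm across, 100 mm tall; origin: centre of the underside. Leave it alone
- spray_bottle: White bottle with a blue cap, 64 mm across, 190 mm tall; origin: centre of the underside. Leave it alone
- brush: Paint brush lying flat; origin: middle of its underside. Leave it alone
- tape_roll: Blue ring of tape, 90 mm across, 25 mm tall; origin: centre of the underside. Leave it alone

How it is judged (in metres and radians):
On the way:
1. The mirror has been drawn up out of its slot, clear of the rack, in the fingers (z of mirror in the frame of rack above 0.06 m and contact force between the fingers and mirror above 1 N), for 0.1 s.
At the end, for the whole second after the job is handed in: Mirror still, held by the fingers alone; face centre within 25 mm of the pivot axis and of lens height; upright within 8 deg; the line square to the silver face passes the aim point within 18 mm sideways, 25 mm in height; other loose things moved under 15 mm, the camera under 10 mm (contact force between the fingers and mirror above 1 N and horizontal distance between mirror_face and pivot below 0.025 m and z of mirror_face in the frame of pivot between -0.025 and 0.025 m and angle between mirror's own z axis and vertical below 0.14 rad and x of aim in the frame of mirror_face between -0.018 and 0.018 m and z of aim in the frame of mirror_face between -0.025 and 0.025 m and y of aim in the frame of mirror_face below -0.12 m and contact force between mirror and stand below 0.3 N and contact force between mirror and rack below 0.3 N and linear speed of mirror below 0.03 m/s and angular speed of mirror below 0.15 rad/s and distance of each of sample_red, sample_green, paint_cup, spray_bottle, brush, tape_roll from where it was at the start of the episode below 0.015 m and distance of lens from where it was at the start of the episode below 0.01 m); the arm keeps its last pose, push and grip.
It fails at once if A sample panel is shifted by more than 15 mm (distance of any of sample_red, sample_green from where it was at the start of the episode above 0.015 m).
It fails at once if The cup, bottle, brush or tape roll is shifted by more than 15 mm (distance of any of paint_cup, spray_bottle, brush, tape_roll from where it was at the start of the episode above 0.015 m).
It fails at once if The camera or its arm is shifted by more than 10 mm (distance of lens from where it was at the start of the episode above 0.01 m).
It fails at once if The mirror is knocked against the stand, the rock or the camera (over 4 N) (contact force between mirror and stand above 4 N).
It fails at once if The robot pushes on the stand, the rock or the camera (over 4 N) (contact force between any of the arm, the fingers and stand above 4 N).
It also fails if it takes over 35 s, if anything falls off the work surface, if the arm or the gripper's body presses on something with over 40 N, if the wrist force passes 120 N, or if a joint passes its speed limit or range.

## Working session

There is one attempt and no reset: what is moved stays moved. The work goes in short steps, Python scripts to look and compute and a shell command to move; the robot and the scene stay as the last step left them, time stands still between calls to the robot, and variables do not carry over. Pictures are saved under pics/ and viewed, at most 10 in all, crops included, and the job is handed in when it is done.

```bash
ls; mkdir -p pics
python3 - <<'E'
from workcell import bot, viewer, workorder
import cv2,numpy as np
for n in("scene","top"):
    im=viewer.camera(n); cv2.imwrite(f"pics/{n}0.png",im)
    i=viewer.camera_info(n); print(n,np.round(i["mtx"],1).tolist(),i["k1"],np.round(i["extrinsics"],4).tolist())
o=bot.get_obs();print(o)
E
```

```text
drive.py
pics
workcell.py
scene [[478.9, 0.0, 255.0], [0.0, 478.9, 190.9], [0.0, 0.0, 1.0]] -0.14952765323653466 [[-0.4665, 0.6446, -0.6057, 1.4784], [0.8845, 0.3398, -0.3196, 0.5629], [-0.0002, -0.6849, -0.7287, 1.2173], [0.0, 0.0, 0.0, 1.0]]
top [[445.5, 0.0, 255.7], [0.0, 445.5, 191.6], [0.0, 0.0, 1.0]] -0.1736702158798601 [[-0.0132, -0.9957, 0.0914, 0.4148], [-0.9998, 0.0118, -0.0161, 0.0856], [0.015, -0.0915, -0.9957, 1.5076], [0.0, 0.0, 0.0, 1.0]]
{'time': 0.1, 'q': array([-7.62610393e+01,  5.00645010e+00,  1.00394255e+01,  9.51009359e+01,
        8.08144117e-04,  9.00009029e+01]), 'qd': array([-0.03143446, -0.05940699,  0.01087421,  0.05301749, -0.04948963,
        0.01938463]), 'joint_efforts': array([-1.40289430e-03, -5.21561015e+01,  4.65653336e+01,  1.59531698e-02,
       -8.34518255e-05,  6.95987865e-06]), 'ee_pos': array([ 0.13058378, -0.53408212,  0.2556722 ]), 'tcp_rot': array([-1.79932039e+02, -8.07072641e-04,  1.37380569e+01]), 'wrist_force': array([ 0.42420865, -0.06585344,  0.15452888]), 'torque': array([-0.03986122, -0.03527185, -0.00149308]), 'grasp_force': 0.0, 'opening': 0.08555872256209905}
```

View pics/top0.png

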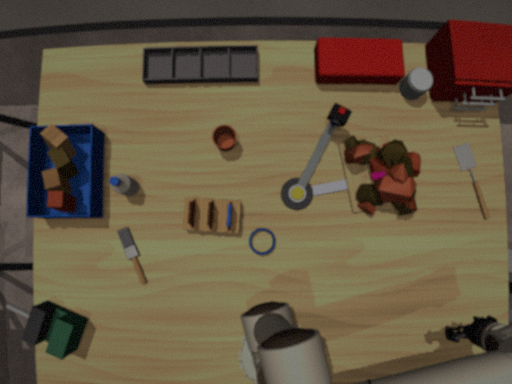

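View pics/scene0.png

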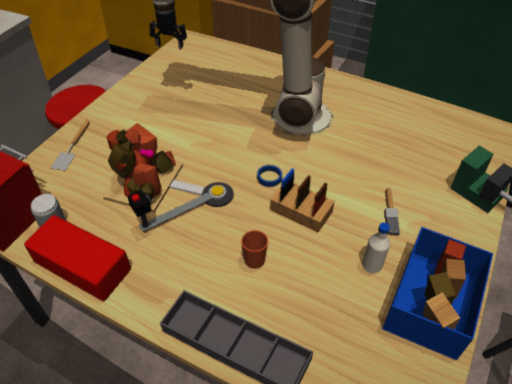

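```bash
cat > h.py <<'E'
import cv2,numpy as np
from workcell import bot, viewer, workorder
I={n:viewer.camera_info(n) for n in("scene","top")}
def ray(n,p):
    i=I[n];K=i["mtx"];d=(np.array(p,float)-[K[0,2],K[1,2]])/[K[0,0],K[1,1]]
    u=d.copy()
    for _ in range(20):u=d/(1+i["k1"]*(u@u))
    E=np.array(i["extrinsics"]);v=E[:3,:3]@[u[0],u[1],1]
    return E[:3,3],v/np.linalg.norm(v)
def plane(n,p,z):
    o,v=ray(n,p);return o+v*(z-o[2])/v[2]
def tri(ps,pt):
    A=np.zeros((3,3));b=np.zeros(3);R=[ray("scene",ps),ray("top",pt)]
    for o,v in R:
        P=np.eye(3)-np.outer(v,v);A+=P;b+=P@o
    x=np.linalg.solve(A,b);return x,[float(np.linalg.norm((np.eye(3)-np.outer(v,v))@(x-o))) for o,v in R]
def blobs(im,lo,hi,box,amin=6):
    x0,y0,x1,y1=box;m=cv2.inRange(cv2.cvtColor(im,cv2.COLOR_BGR2HSV),lo,hi)
    k=np.zeros_like(m);k[y0:y1,x0:x1]=m[y0:y1,x0:x1]
    n,l,s,c=cv2.connectedComponentsWithStats(k)
    return [(s[j,4],c[j].round(2).tolist(),cv2.minAreaRect(np.argwhere(l==j)[:,::-1].astype(np.float32))) for j in range(1,n) if s[j,4]>=amin]
E
python3 - <<'E'
from h import *
s=cv2.imread("pics/scene0.png");t=cv2.imread("pics/top0.png")
a=cv2.resize(s[155:240,250:350],None,fx=5,fy=5,interpolation=cv2.INTER_CUBIC)[:400]
b=cv2.resize(t[185:245,170:250],None,fx=5,fy=5,interpolation=cv2.INTER_CUBIC)
c=np.zeros((300,290,3),np.uint8)
d=cv2.resize(t[95:215,275:390],None,fx=2.5,fy=2.5,interpolation=cv2.INTER_CUBIC)[:,:290]
b2=np.zeros((400,290,3),np.uint8)
cv2.imwrite("pics/c1.png",np.hstack([a,np.vstack([cv2.resize(b,(290,218)),cv2.resize(d,(290,182))])]))
for nm,lo,hi,bs,bt in(("yellow",(20,130,90),(35,255,255),(200,180,235,205),(285,180,312,210)),
 ("mag",(140,120,60),(170,255,255),(130,140,170,165),(360,160,400,190)),
 ("blue",(105,120,50),(125,255,255),(278,165,300,200),(222,195,240,235)),
 ("red",(0,200,120),(6,255,255),(125,180,155,215),(325,100,355,130))):
    print(nm,"S",blobs(s,lo,hi,bs),"T",blobs(t,lo,hi,bt))
E
```

```text
yellow S [(np.int32(99), [217.03, 189.91], ((217.1000213623047, 189.8000030517578), (10.733126640319824, 10.28591251373291), 26.56505012512207))] T [(np.int32(98), [297.04, 193.04], ((297.0, 193.0), (10.0, 10.0), 90.0))]
mag S [(np.int32(91), [146.77, 152.68], ((146.5, 153.0), (8.0, 13.0), 90.0))] T [(np.int32(98), [377.3, 175.0], ((378.0, 175.5), (9.0, 14.0), 90.0))]
blue S [(np.int32(116), [285.15, 177.25], ((285.5, 177.5), (17.0, 15.0), 90.0))] T [(np.int32(54), [228.96, 215.2], ((229.03823852539062, 215.00291442871094), (2.684377908706665, 22.088592529296875), 4.398705005645752))]
red S [(np.int32(30), [135.03, 196.63], ((135.0, 196.50001525878906), (4.743415832519531, 6.008327484130859), 71.56504821777344))] T [(np.int32(12), [342.08, 109.92], ((342.10003662109375, 109.80001068115234), (3.5777084827423096, 3.130495071411133), 26.56505012512207))]
```

View pics/c1.png

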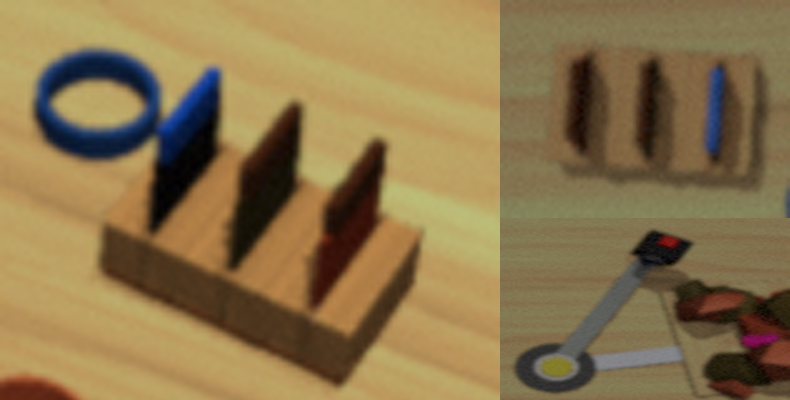

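Run:
```python
from h import *
s=cv2.imread("pics/scene0.png");t=cv2.imread("pics/top0.png")
pt=plane("top",(297.04,193.04),.028);ps=plane("scene",(217.05,189.9),.028);print("cap",pt,ps)
piv=(pt+ps)[:2]/2
def B(x):d=x[:2]-piv;return x.round(4),np.hypot(*d).round(4),np.degrees(np.arctan2(d[1],d[0])).round(2)
mk,e=tri((146.77,152.68),(377.3,175.0));print("marker",B(mk),e, B(plane("top",(377.3,175),.138)))
rd,e=tri((135.03,196.63),(342.08,109.92));print("red",B(rd),e,B(plane("top",(342.08,109.92),.16)))
bl,e=tri((285.15,177.25),(228.96,215.2));print("bar",bl,e)
bx=cv2.boxPoints(blobs(t,(105,120,50),(125,255,255),(222,195,240,235))[0][2])
print("barbox",np.array([plane("top",p,.14) for p in bx]).round(4).tolist())
# grey arm: low saturation pixels in the top view
g=cv2.cvtColor(t,cv2.COLOR_BGR2HSV)
for nm,(x0,y0,x1,y1) in(("camarm",(300,125,336,182)),("xarm",(314,178,350,198))):
    for S in(45,60,75):
        m=(g[...,1]<S)&(g[...,2]>70);k=np.argwhere(m[y0:y1,x0:x1])[:,::-1]+[x0,y0]
        if len(k)<30: print(nm,S,len(k));continue
        P=np.array([plane("top",p,.01)[:2] for p in k]);c=P.mean(0)
        v=np.linalg.svd(P-c)[2][0];v*=np.sign(v@(c-piv))
        print(nm,S,len(k),"dir",np.degrees(np.arctan2(v[1],v[0])).round(2),"cent",B(c))
print("rackcorn",[plane("top",p,.055).round(4).tolist() for p in((185,199),(185,231.5),(242,200),(240.5,235))])
# dark bars in top
for b in blobs(t,(0,0,0),(180,255,75),(186,198,224,233),15):print(b[:2],plane("top",b[1],.14))
```

```text
cap [ 0.54417983 -0.07658822  0.028     ] [ 0.54611973 -0.07562493  0.028     ]
marker (array([ 0.5893, -0.3225,  0.1309]), np.float64(0.2504), np.float64(-79.85)) [0.00045039289224156707, 0.00045039289224147843] (array([ 0.5886, -0.3209,  0.138 ]), np.float64(0.2486), np.float64(-79.93))
red (array([ 0.7917, -0.2096,  0.1626]), np.float64(0.2804), np.float64(-28.44)) [0.0007520398576882451, 0.0007520398576883083] (array([ 0.7929, -0.2109,  0.16  ]), np.float64(0.282), np.float64(-28.55))
bar [0.47044436 0.14432886 0.12494251] [0.00304913216436245, 0.0030491321643625812]
barbox [[0.4358, 0.1532, 0.14], [0.5034, 0.1474, 0.14], [0.5027, 0.1392, 0.14], [0.4351, 0.145, 0.14]]
camarm 45 476 dir -27.75 cent (array([ 0.6727, -0.1459]), np.float64(0.1454), np.float64(-28.7))
camarm 60 511 dir -27.11 cent (array([ 0.6728, -0.1465]), np.float64(0.1458), np.float64(-28.9))
camarm 75 558 dir -26.54 cent (array([ 0.6733, -0.1471]), np.float64(0.1465), np.float64(-28.98))
xarm 45 354 dir -79.16 cent (array([ 0.5648, -0.1922]), np.float64(0.1177), np.float64(-80.38))
xarm 60 376 dir -78.92 cent (array([ 0.5652, -0.1929]), np.float64(0.1185), np.float64(-80.24))
xarm 75 398 dir -78.98 cent (array([ 0.5656, -0.193 ]), np.float64(0.1187), np.float64(-80.06))
rackcorn [[0.5266, 0.294, 0.055], [0.4203, 0.2942, 0.055], [0.5211, 0.1072, 0.055], [0.4071, 0.1133, 0.055]]
(np.int32(168), [192.48, 213.23]) [0.4758735  0.25870626 0.14      ]
(np.int32(153), [211.18, 214.52]) [0.47130561 0.20106803 0.14      ]
```

```bash
echo '[[[0,0,0,7,0.045],[0,0,0,14,0.045],[0,0,0,18,0.045],[0,0,0,18,0.045]]]' > m.json && python3 drive.py m.json 40; python3 -c "
from workcell import bot, viewer, workorder
o=bot.get_obs();print(o['q'],o['opening'],o['tcp_rot'])"
```

```text
time: 0.43
ee_pos: [0.1306, -0.5341, 0.2559]
tcp_rot: [-180.0, 0.0, -4.4]
wrist_force: [-0.9, -0.4, 0.2]
opening: 0.0449
grasp_force: 0.0
[-7.62607533e+01  4.99804964e+00  1.00534240e+01  9.51013603e+01
  1.56793870e-04  1.08180923e+02] 0.04486396591142372 [-1.79956261e+02  1.41995166e-02 -4.44167123e+00]
```

```bash
for i in 1; do
echo '[[[0,0,0,-7,0.045],[0,0,0,-14,0.045],[0,0,0,-21,0.045],[0,0,0,-28,0.045],[0,0,0,-35,0.045]]]' > m.json && python3 drive.py m.json >/dev/null
echo '[[[0,0,0,-7,0.045],[0,0,0,-14,0.045],[0,0,0,-21,0.045],[0,0,0,-28,0.045],[0,0,0,-35,0.045]]]' > m.json && python3 drive.py m.json >/dev/null
echo '[[[0,0,0,-7,0.045],[0,0,0,-14,0.045],[0,0,0,-21,0.045],[0,0,0,-28,0.045],[0,0,0,-35,0.045]]]' > m.json && python3 drive.py m.json >/dev/null
echo '[[[0,0,0,-7,0.045],[0,0,0,-14,0.045],[0,0,0,-21,0.045],[0,0,0,-28,0.045],[0,0,0,-35,0.045]]]' > m.json && python3 drive.py m.json >/dev/null
echo '[[[0,0,0,-7,0.045],[0,0,0,-14,0.045],[0,0,0,-21,0.045],[0,0,0,-28,0.045],[0,0,0,-35,0.045]]]' > m.json && python3 drive.py m.json
echo '[[[0,0,0,-5,0.045],[0,0,0,-5,0.045]]]' > m.json && python3 drive.py m.json
done
cat >> h.py <<'E'
from scipy.spatial.transform import Rotation as Ro
def go(x,y,z):
    o=bot.get_obs();R=Ro.from_euler("xyz",o["tcp_rot"],degrees=True)
    print("t",o["time"].__round__(2),"pos",o["ee_pos"].round(4),"rpy",o["tcp_rot"].round(2),"q",o["q"].round(1),"shift",R.inv().apply(np.array([x,y,z])-o["ee_pos"]).round(4))
E
python3 -c "
from h import *
go(.4695,.1455,.256)"
```

```text
time: 2.52
ee_pos: [0.1306, -0.5342, 0.256]
tcp_rot: [180.0, -0.0, 171.3]
wrist_force: [-0.1, 0.8, 0.2]
opening: 0.0452
grasp_force: 0.0
time: 2.68
ee_pos: [0.1306, -0.5342, 0.256]
tcp_rot: [180.0, -0.0, 176.1]
wrist_force: [0.6, -0.3, 0.1]
opening: 0.0452
grasp_force: 0.0
t 2.68 pos [ 0.1306 -0.5342  0.256 ] rpy [ 1.7997e+02 -1.0000e-02  1.7611e+02] q [-76.3   5.   10.1  95.1  -0.  -72.4] shift [-2.920e-01  7.011e-01  3.000e-04]
```

```bash
echo '[[[-0.0146,0.035,0,0,0.045],[-0.0292,0.07,0,0,0.045],[-0.0438,0.105,0,0,0.045],[-0.0584,0.14,0,0,0.045],[-0.073,0.175,0,0,0.045]]]' > m.json && python3 drive.py m.json
echo '[[[-0.0146,0.035,0,0,0.045],[-0.0292,0.07,0,0,0.045],[-0.0438,0.105,0,0,0.045],[-0.0584,0.14,0,0,0.045],[-0.073,0.175,0,0,0.045]]]' > m.json && python3 drive.py m.json
echo '[[[-0.0146,0.035,0,0,0.045],[-0.0292,0.07,0,0,0.045],[-0.0438,0.105,0,0,0.045],[-0.0584,0.14,0,0,0.045],[-0.073,0.175,0,0,0.045]]]' > m.json && python3 drive.py m.json
echo '[[[-0.0146,0.035,0,0,0.045],[-0.0292,0.07,0,0,0.045],[-0.0438,0.105,0,0,0.045],[-0.0584,0.14,0,0,0.045],[-0.073,0.175,0,0,0.045]]]' > m.json && python3 drive.py m.json
echo '[[[0,0,0,0,0.045],[0,0,0,0,0.045]]]' > m.json && python3 drive.py m.json
python3 - <<'E'
from h import *
go(.4695,.1455,.131)
s=viewer.camera("scene");t=viewer.camera("top")
cv2.imwrite("pics/c2.png",np.hstack([cv2.resize(s[100:240,240:340],None,fx=4,fy=4,interpolation=cv2.INTER_CUBIC),np.pad(cv2.resize(t[150:270,170:270],None,fx=4,fy=4,interpolation=cv2.INTER_CUBIC),((0,80),(0,0),(0,0)))]))
E
```

```text
time: 3.1
ee_pos: [0.2167, -0.3635, 0.256]
tcp_rot: [180.0, -0.0, 175.6]
wrist_force: [1.3, -0.0, 0.3]
opening: 0.0446
grasp_force: 0.0
time: 3.52
ee_pos: [0.3024, -0.1944, 0.2564]
tcp_rot: [-180.0, 0.0, 175.6]
wrist_force: [0.6, -0.1, -0.2]
opening: 0.045
grasp_force: 0.0
time: 3.93
ee_pos: [0.3884, -0.025, 0.2565]
tcp_rot: [-180.0, 0.0, 175.7]
wrist_force: [0.8, -0.9, -0.1]
opening: 0.0451
grasp_force: 0.0
time: 4.35
ee_pos: [0.4742, 0.1442, 0.2562]
tcp_rot: [-180.0, 0.0, 175.7]
wrist_force: [1.2, -0.9, 0.2]
opening: 0.0448
grasp_force: 0.0
time: 4.52
ee_pos: [0.474, 0.1436, 0.2553]
tcp_rot: [-180.0, -0.1, 175.8]
wrist_force: [-1.0, -1.0, -0.2]
opening: 0.045
grasp_force: 0.0
t 4.52 pos [0.474  0.1436 0.2553] rpy [-1.7995e+02 -1.1000e-01  1.7584e+02] q [16.9 -2.4  2.4 95.  -0.  21. ] shift [0.0044 0.0017 0.1243]
```

View pics/c2.png

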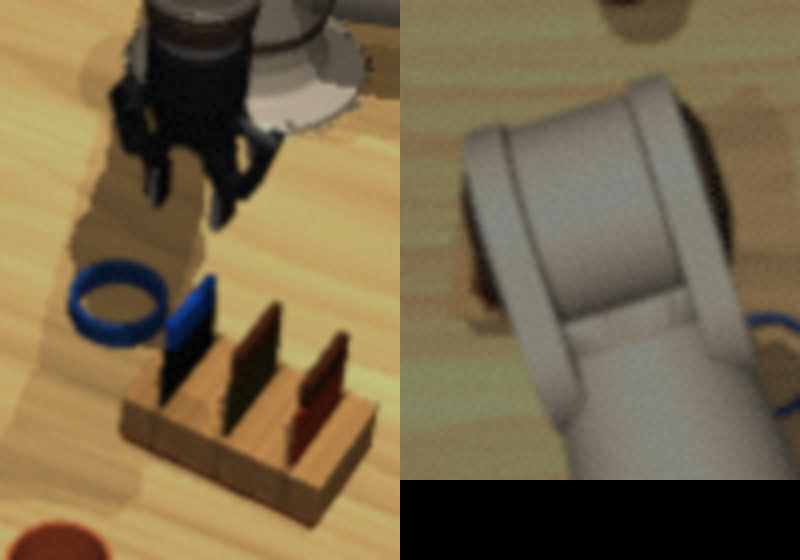

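```bash
echo '[[[0.0044,0.0017,0.03,0,0.045],[0.0044,0.0017,0.06,0,0.045],[0.0044,0.0017,0.08,0,0.045],[0.0044,0.0017,0.08,0,0.045]]]' > m.json && python3 drive.py m.json
echo '[[[0,0,0.02,0,0.045],[0,0,0.035,0,0.045],[0,0,0.044,0,0.045],[0,0,0.044,0,0.045]]]' > m.json && python3 drive.py m.json
python3 - <<'E'
from h import *
go(.4695,.1455,.131)
s=viewer.camera("scene")
cv2.imwrite("pics/c3.png",cv2.resize(s[130:240,240:350],None,fx=5,fy=5,interpolation=cv2.INTER_CUBIC))
E
```

```text
time: 4.95
ee_pos: [0.4676, 0.1424, 0.1727]
tcp_rot: [-179.9, -0.3, 175.6]
wrist_force: [-0.5, -0.1, -0.8]
opening: 0.0451
grasp_force: 0.0
time: 5.28
ee_pos: [0.4691, 0.1433, 0.1319]
tcp_rot: [-180.0, -0.1, 175.7]
wrist_force: [-0.3, -0.6, -0.0]
opening: 0.045
grasp_force: 0.0
t 5.28 pos [0.4691 0.1433 0.1319] rpy [-1.7998e+02 -6.0000e-02  1.7566e+02] q [ 17.   -3.7 -12.5  81.3  -0.   21.3] shift [-0.0003  0.0022  0.0009]
```

View pics/c3.png

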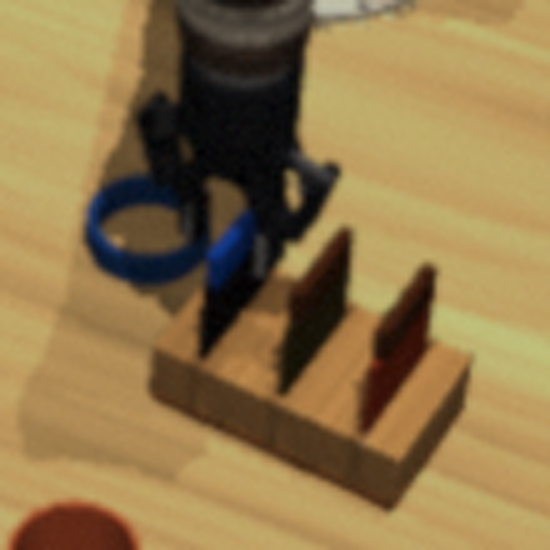

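```bash
echo '[[[0,0,0,0,0.025],[0,0,0,0,0.012],[0,0,0,0,0],[0,0,0,0,0],[0,0,0,0,0]]]' > m.json && python3 drive.py m.json 30
echo '[[[0,0,0,0,0],[0,0,0,0,0],[0,0,0,0,0]]]' > m.json && python3 drive.py m.json; python3 -c "
from h import *
go(.4691,.1433,.131)"
```

```text
time: 5.75
ee_pos: [0.4702, 0.1455, 0.1336]
tcp_rot: [179.8, 0.1, 175.8]
wrist_force: [0.1, 6.6, 3.5]
opening: 0.0101
grasp_force: 29.2
time: 6.0
ee_pos: [0.4702, 0.1455, 0.1336]
tcp_rot: [179.8, 0.1, 175.8]
wrist_force: [0.2, 7.2, 2.7]
opening: 0.01
grasp_force: 29.2
t 6.0 pos [0.4702 0.1455 0.1336] rpy [1.7979e+02 1.0000e-01 1.7578e+02] q [ 17.1  -3.7 -12.3  81.3   0.2  21.3] shift [ 0.0009 -0.0023  0.0026]
```

```bash
echo '[[[0,0.0025,0,0,0],[0,0.0025,0,0,0],[0,0.0025,-0.004,0,0]]]' > m.json && python3 drive.py m.json 60
echo '[[[0,0,-0.01,0,0],[0,0,-0.02,0,0],[0,0,-0.03,0,0],[0,0,-0.04,0,0],[0,0,-0.05,0,0]]]' > m.json && python3 drive.py m.json
echo '[[[0,0,-0.01,0,0],[0,0,-0.02,0,0],[0,0,-0.03,0,0],[0,0,-0.036,0,0],[0,0,-0.036,0,0]]]' > m.json && python3 drive.py m.json
python3 -c "
from h import *
go(.543,-.074,.201)"
```

```text
time: 6.25
ee_pos: [0.4698, 0.147, 0.1364]
tcp_rot: [180.0, -0.0, 175.8]
wrist_force: [-0.0, 2.6, -2.8]
opening: 0.0093
grasp_force: 58.3
time: 6.67
ee_pos: [0.4699, 0.1464, 0.1878]
tcp_rot: [-180.0, 0.0, 175.7]
wrist_force: [0.7, -0.1, 0.2]
opening: 0.009
grasp_force: 58.7
time: 7.08
ee_pos: [0.4702, 0.1467, 0.2239]
tcp_rot: [180.0, 0.1, 175.7]
wrist_force: [-0.2, 0.2, -1.9]
opening: 0.0089
grasp_force: 58.7
t 7.08 pos [0.4702 0.1467 0.2239] rpy [1.7997e+02 1.1000e-01 1.7574e+02] q [17.3 -3.5 -2.1 91.3 -0.  21.6] shift [-0.0889 -0.2147  0.0229]
```

```bash
echo '[[[-0.01,-0.024,0,0,0],[-0.02,-0.048,0,0,0],[-0.03,-0.072,0,0,0],[-0.04,-0.096,0,0,0],[-0.05,-0.12,0,0,0]]]' > m.json && python3 drive.py m.json
echo '[[[-0.01,-0.024,0,0,0],[-0.02,-0.048,0,0,0],[-0.03,-0.072,0,0,0],[-0.039,-0.094,0,0,0],[-0.039,-0.094,0,0,0]]]' > m.json && python3 drive.py m.json
echo '[[[0,0,0,-5,0],[0,0,0,-10,0],[0,0,0,-15,0],[0,0,0,-20,0],[0,0,0,-25,0]]]' > m.json && python3 drive.py m.json
echo '[[[0,0,0,-5,0],[0,0,0,-10,0],[0,0,0.007,-15,0],[0,0,0.014,-15,0],[0,0,0.02,-15,0]]]' > m.json && python3 drive.py m.json
echo '[[[0,0,0,0,0],[0,0,0,0,0],[0,0,0,0,0]]]' > m.json && python3 drive.py m.json
python3 - <<'E'
from h import *
go(.5434,-.0737,.204)
s=viewer.camera("scene");t=viewer.camera("top");cv2.imwrite("pics/s4.png",s);cv2.imwrite("pics/t4.png",t)
cv2.imwrite("pics/c4.png",np.hstack([cv2.resize(s[90:230,120:260],(400,400),interpolation=cv2.INTER_CUBIC),cv2.resize(t[90:250,230:390],(400,400),interpolation=cv2.INTER_CUBIC)]))
print(blobs(s,(105,120,50),(125,255,255),(160,120,250,190)),blobs(s,(0,200,120),(6,255,255),(125,180,155,215)))
E
```

```text
time: 7.5
ee_pos: [0.5108, 0.022, 0.2218]
tcp_rot: [-180.0, -0.0, 175.8]
wrist_force: [1.4, 0.7, -1.2]
opening: 0.009
grasp_force: 58.7
time: 7.92
ee_pos: [0.5432, -0.0767, 0.2212]
tcp_rot: [-179.9, -0.1, 175.6]
wrist_force: [0.3, 0.4, -0.5]
opening: 0.0094
grasp_force: 58.7
time: 8.33
ee_pos: [0.5424, -0.0732, 0.2217]
tcp_rot: [180.0, -0.1, -159.0]
wrist_force: [0.7, 0.7, -1.1]
opening: 0.0092
grasp_force: 58.8
time: 8.75
ee_pos: [0.5424, -0.0732, 0.2012]
tcp_rot: [180.0, -0.0, -144.4]
wrist_force: [-0.1, -0.6, -1.5]
opening: 0.0092
grasp_force: 58.8
time: 9.0
ee_pos: [0.5426, -0.0734, 0.2024]
tcp_rot: [180.0, -0.0, -144.3]
wrist_force: [0.5, 0.1, -0.1]
opening: 0.0089
grasp_force: 58.7
t 9.0 pos [ 0.5426 -0.0734  0.2024] rpy [ 180.     -0.   -144.33] q [ -7.7   3.9   2.9  89.1  -0.  -43.4] shift [-0.0005 -0.0008 -0.0016]
[(np.int32(53), [215.09, 153.02], ((215.24827575683594, 153.4793243408203), (19.100460052490234, 3.238774061203003), 85.2363510131836))] [(np.int32(31), [135.06, 196.71], ((135.1000213623047, 196.7000274658203), (4.919349670410156, 5.81377649307251), 63.43495178222656))]
```

View pics/c4.png

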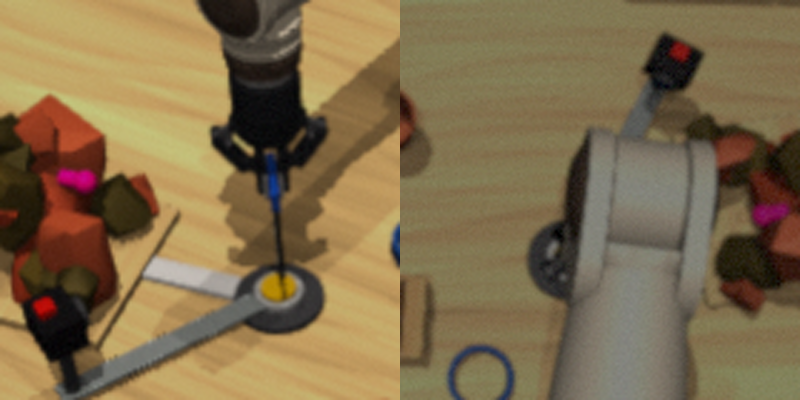

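Run:
```python
from h import *
s=cv2.imread("pics/s4.png");i=I["scene"];E=np.linalg.inv(i["extrinsics"])
def proj(p):
    c=E[:3,:3]@p+E[:3,3];u=c[:2]/c[2];u=u*(1+i["k1"]*(u@u));return (i["mtx"][:2,:2]@u+i["mtx"][:2,2]).round(1)
c=np.array([.5426,-.0734,.2024-.1245]);a=np.radians(35.7)
for nm,x,z in(("near bot",.04,0),("far bot",-.04,0),("near bar bot",.035,.1),("near bar top",.035,.13),("far bar top",-.035,.13)):
    print(nm,proj(c+[x*np.cos(a),x*np.sin(a),z]))
g=cv2.cvtColor(s,cv2.COLOR_BGR2HSV)
for y in range(138,202,2):print(y,s[y,213:224].sum(1).tolist(), ((g[y,208:226,0]>105)&(g[y,208:226,0]<125)&(g[y,208:226,1]>120)).sum())
```

```text
near bot [218.3 187.8]
far bot [216.3 170.9]
near bar bot [216.4 164.7]
near bar top [215.9 157.7]
far bar top [214.1 143. ]
138 [38, 39, 31, 29, 32, 38, 21, 36, 39, 79, 163] 0
140 [30, 31, 32, 35, 43, 31, 35, 75, 150, 203, 181] 0
142 [182, 176, 169, 135, 54, 32, 53, 85, 157, 146, 60] 0
144 [151, 133, 150, 143, 87, 49, 41, 36, 44, 50, 56] 1
146 [102, 115, 108, 98, 57, 29, 16, 19, 50, 45, 43] 4
148 [76, 111, 105, 89, 42, 44, 28, 50, 90, 159, 173] 4
150 [85, 108, 124, 114, 104, 94, 57, 95, 202, 282, 286] 4
152 [187, 172, 200, 169, 163, 177, 101, 84, 201, 271, 285] 3
154 [173, 168, 206, 191, 179, 186, 129, 97, 204, 288, 290] 3
156 [179, 180, 216, 209, 209, 181, 153, 116, 222, 298, 308] 4
158 [200, 176, 177, 163, 144, 186, 257, 301, 314, 320, 293] 4
160 [255, 210, 144, 127, 157, 230, 289, 288, 278, 254, 243] 2
162 [284, 245, 167, 128, 151, 222, 263, 238, 233, 226, 223] 1
164 [271, 251, 188, 99, 117, 189, 222, 221, 218, 224, 219] 0
166 [264, 261, 207, 94, 86, 161, 203, 209, 220, 212, 219] 0
168 [258, 226, 177, 104, 83, 152, 206, 210, 207, 202, 210] 0
170 [230, 241, 214, 154, 74, 154, 208,
[... 241 characters left out ...]
4, 191, 201, 198, 201] 0
180 [217, 212, 216, 208, 142, 71, 143, 199, 207, 203, 209] 0
182 [178, 160, 146, 139, 102, 45, 88, 130, 161, 194, 240] 0
184 [140, 139, 142, 133, 87, 66, 98, 150, 153, 139, 138] 0
186 [315, 338, 343, 307, 207, 101, 171, 294, 340, 326, 278] 0
188 [331, 319, 322, 317, 260, 177, 232, 307, 329, 353, 404] 0
190 [320, 319, 313, 329, 293, 230, 235, 298, 317, 327, 352] 0
192 [314, 326, 322, 329, 313, 260, 205, 256, 298, 281, 326] 0
194 [303, 277, 283, 292, 286, 243, 207, 256, 324, 360, 383] 0
196 [371, 380, 371, 364, 364, 380, 400, 409, 359, 301, 237] 0
198 [191, 234, 256, 262, 267, 250, 246, 226, 197, 180, 159] 0
200 [136, 146, 144, 141, 141, 156, 161, 158, 162, 155, 155] 0
```

```bash
echo '[[[0,0,0,0,0],[0,0,0,0,0],[0,0,0,0,0]]]' > m.json && python3 drive.py m.json; python3 -c "
from workcell import bot, viewer, workorder
print(abs(bot.get_obs()['qd']).max()); print(workorder.job_done())"
```

```text
time: 9.35
ee_pos: [0.5427, -0.0734, 0.2025]
tcp_rot: [-180.0, 0.0, -144.3]
wrist_force: [-0.7, -0.5, -0.6]
opening: 0.0092
grasp_force: 58.7
0.1270869290103337
the job is handed in; nothing more can be done
None
```

The job is handed in with the mirror held upright and still over the yellow cap at lens height; by my measurements the silver face is about 1 mm off the pivot axis and turned to the halfway bearing (-54.3°), and no result was returned.

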